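# Refit the speed knob of the label rewinder

## Task

The label rewinder has lost its speed knob. Take the bar-shaped pointer knob from the spares on the bench, line its flat up with the flat of the D-shaped spindle and push it fully home until both spring clips snap over its flange; then let go of it and press the round start key until it clicks, and release it. Do not press the square stop key, and leave the round knob and the star knob where they lie.

Things in the scene. Friction and masses are not known exactly. Their poses are not given: they have to be found in the camera images.
- pointer_knob_grip (a point): Knob to fit: loose, dark grey plastic, bore down on the bench, 0.13 kg, 54 mm high. Its top half (27-54 mm up) is a bar 78 mm long, 26 mm thick with parallel sides, one end square, the other a pointed nose with a thin white line on top. This point: on the bore's axis, 38 mm above the underside, where to grip across the bar. x along the bar to the nose, y across, z up.
- pointer_knob_bore (a point): Centre of the same knob's underside, same axes. Here the D-shaped bore opens: 20 mm across, 27 mm deep, mouth widened about 1.5 mm; its flat is on the nose side (+x), 6 mm from the axis. The knob's foot (0-7 mm up) is a round flange 44 mm across with bevelled lower edge; the hub above it is 30 mm across.
- spindle_seat (a point): On the axis of the rewinder's upright steel D-spindle, at the collar face where the knob's underside rests when home; 60 mm above the bench, 4 mm above the machine's top. The spindle's flat, 5 mm from its axis, faces +x of this frame: the nose must point that way (0.1 rad off still enters). z up. The spindle turns stiffly (0.05 N m) and stays where it is put.
- spindle_tip (a point): Top of the same spindle, 24 mm above the seat, same axes. The spindle is 18 mm in diameter, its top 3 mm tapered. The clips at its sides stand 15 mm above the seat, 56 mm over their backs, so fingers should stay higher than that. The knob meets the clips about 7 mm before home; pushing past them takes about 10 N.
- clip_left (a joint): Outward travel of one spring clip, m: 0 when sprung in (free, or snapped over the flange of a knob that is home), about 0.0025 while the flange pushes past.
- clip_right (a joint): The same for the other clip.
- start_key_top (a point): Centre of the top face of the round start key: grey round cap 36 mm across in a dark round housing 52 mm across, on top of the rewinder (cap top about 20 mm above its housing's foot, 76 mm above the bench). z up; it is pressed straight down. It and the square key may have changed places.
- start_key (a joint): Downward travel of the start key, m: 0 released, 0.008 at its end stop. It clicks at 0.006. Spring: about 1.4 N to start moving, 4.5 N at the end stop; it springs back.
- stop_key_top (a point): Centre of the top face of the square stop key: grey square cap 34 mm wide in a dark square housing 52 mm wide, same height as the start key. Not to be pressed.
- stop_key (a joint): Downward travel of the stop key, m: 0 released, 0.008 at its end stop.
- round_knob_mid (a point): Another spare, to be left alone: plain round fluted dark grey knob, 64 mm across, 40 mm high; the point is at its centre, half-way up.
- star_knob_mid (a point): Another spare, to be left alone: dark grey four-armed star knob, 92 mm across, 30 mm high; the point is at its centre, half-way up.
There are look-alikes about, which are no part of the job. Leave any blue or purple look-alike of the part that bears pointer_knob_grip alone.

How it is judged:
On the way, in this order (a step that is already met when the one before it is completed fails the run):
1. the pointer knob is pushed fully home on the spindle, flat to flat, and both clips have snapped over its flange (z of pointer_knob_grip in the frame of spindle_seat between 0.036 and 0.0395 m and horizontal distance between pointer_knob_grip and spindle_seat below 0.004 m and angle between the x axis of pointer_knob_grip and the x axis of spindle_seat, either way round below 0.2 rad and value of joint each of clip_left, clip_right below 0.001 m), for 0.2 s.
2. the round start key is pressed until it clicks (6 mm), the knob let go (value of joint start_key above 0.006 m and contact force between the fingers and pointer_knob below 0.1 N), for 0.05 s.
At the end, for the whole second after the job is handed in: The pointer knob sits home on the spindle (underside within 1.5 mm of the collar, on the axis within 4 mm, upright within 4 degrees, nose along the spindle's flat), both clips are sprung in over its flange, the knob is at rest and the start key is released (all of step 1 and angle between pointer_knob_grip's own z axis and vertical below 0.07 rad and value of joint start_key below 0.001 m and linear speed of pointer_knob below 0.02 m/s); the robot touches nothing.
It fails at once if the square stop key is pressed (value of joint stop_key above 0.004 m).
It fails at once if the round knob is moved by more than 30 mm (distance of round_knob_mid from where it was at the start of the episode above 0.03 m).
It fails at once if the star knob is moved by more than 30 mm (distance of star_knob_mid from where it was at the start of the episode above 0.03 m).
It also fails if it takes over 48 s, if anything falls off the work surface, if the arm or the gripper's body presses on something with over 40 N, if the wrist force passes 120 N, or if a joint passes its speed limit or range.

## Robot

A 6-joint arm with a two-finger parallel gripper is mounted at the origin on the work surface. World frame = base frame: x ahead of the robot, y to its left, z up, the work surface at z = 0. Lengths are in m, angles in rad, forces in N, time in s.
With the tool pointing down it reaches from about 0.3 to 0.775 m from the base axis. Payload 14.6 kg.
Tool frame: the origin (TCP) lies midway between the tips of the shut fingers; the grasp point (between the pads) lies 19 mm behind it; z points along the fingers, y is the direction in which the jaws open and shut (so a half turn about z gives the same grasp; the last joint's range is limited). The gripper opens to 94 mm and grips with 3 to 60 N. Pads are 16 mm wide; open, the fingers measure 119 mm over their backs; the gripper's body (75 mm by 177 mm) begins 78 mm behind the grasp point.
Start: joints at [-1.196, 0.3, 1.521, -0, 1.321, -0.067], TCP at [0.235, -0.497, 0.205] pointing down, gripper open.
Joint ranges: [-3.03, 3.03], [-0.79, 2.21], [0.23, 2.52], [-1.04, 4.18], [0, 3.07], [-2.55, 2.55]. Speed limits (rad/s): [2.22, 2.22, 2.57, 3.14, 3.14, 3.14].

## Interface

Orientations are given as [roll, pitch, yaw] about the fixed x, y, z axes, in that order (R = Rz(yaw) Ry(pitch) Rx(roll)).
In Python, from station import readout, imaging, job gives the robot as it stands.
- The arm moves only by the tool arm_command, never from a script. Its argument "increments" is a list of rows, each an object with "gripper": the opening, from 0 (shut) to 1 (fully open); "slide": the shift along the world's x, y, z in m, a list of three; "yaw": the turn about the world's z in rad. A call has 1 to 8 rows; each row is the pose to reach, as a shift and turn from the pose commanded when the call began; what a row does not reach only later rows make up. A row lasts 1/8 s, in which the tool goes at most 62.5 mm and 10.7 degrees, less where a joint would pass 70% of its speed; a pose out of reach is approached as far as the arm can. A call with a gripper value outside its range is refused whole. The fingers move at their own pace and stop on an object; "grip_force" is the grip in N (left out, the last holds). Time passes only in rows, so rows that repeat a pose let the fingers close. It gives the time, the measured TCP pose, the force and the opening at its end, in the units of the state.
- readout.get_obs(): the state, without advancing time (a new reading comes with each control period).
- imaging.camera(name): name is "side" or "top" or "wrist"; returns a dict with "color" (400x640x3 uint8, red, green, blue), "mtx" (3x3 intrinsics, pixels), "rvec" (rotation vector, rad) and "tvec" (3), from world to camera coordinates, as OpenCV has them. Camera axes: x right, y down, z forward; pixel columns grow to the right and rows downward; lengths in m; the calibration is good to about 2 mm. A picture is of the moment at which its call begins. There is no depth.
- job.hand_in(): hands the job in, once; it reports no verdict.
The state is a dict: "time_s": time; "qpos": joint angles; "joint_vel": joint speeds; "tau": joint torques, N m; "ee_pos": TCP position; "eef_rot": TCP orientation; "force": force on the tool from outside, world axes, zero at the start; "moment": the same for the moment, N m; "grip_width": finger opening in m.
Only numpy, scipy, OpenCV 4.12 (cv2) and the standard library are available. Lean on these libraries where they do the work, as an engineer would, in place of code of your own. Each camera call takes 0.05 s, during which the arm holds its last target. There are 200 camera calls.

## Working session

There is one attempt and no reset: what is moved stays moved. The work goes in short steps, Python scripts to look and compute and a tool call to move; the robot and the scene stay as the last step left them, time stands still between calls to the robot, and variables do not carry over. Pictures are saved under pics/ and viewed, about 8 in all and at most 12, crops included, and the job is handed in when it is done.

Besides the shell and the picture viewer there is one more tool, called after "Emit:" as name([rows], argument=value, ...), one row to a line, values as JSON. arm_command: Moves the arm, as the interface text tells. Its arguments: {"type":"object","properties":{"increments":{"type":"array","items":{"type":"object","properties":{"gripper":{"type":"number"},"slide":{"type":"array","items":{"type":"number"}},"yaw":{"type":"number"}}}},"grip_force":{"type":"number"}},"required":["increments"]}

```bash
mkdir -p pics
cat > h.py <<'E'
import numpy as np, cv2
from station import readout, imaging, job
def shot(n,f=None):
    d=imaging.camera(n)
    if f: cv2.imwrite('pics/'+f,cv2.cvtColor(d['color'],cv2.COLOR_RGB2BGR))
    return d
def ray(d,uv,z):
    uv=np.atleast_2d(np.float64(uv)); R=cv2.Rodrigues(np.float64(d['rvec']))[0]; t=np.float64(d['tvec']).ravel()
    K=np.float64(d['mtx']); r=np.c_[uv,np.ones(len(uv))]@np.linalg.inv(K).T@R; c=-R.T@t
    return c+r*((z-c[2])/r[:,2])[:,None]
def proj(d,P): return cv2.projectPoints(np.float64(P).reshape(-1,1,3),np.float64(d['rvec']),np.float64(d['tvec']),np.float64(d['mtx']),None)[0][:,0]
E
python3 - <<'E'
from h import *
import pickle
a={n:shot(n,n+'0.png') for n in('top','side','wrist')}
pickle.dump(a,open('a.pkl','wb'))
for n in a:
    R=cv2.Rodrigues(np.float64(a[n]['rvec']))[0]; print(n,(-R.T@np.ravel(a[n]['tvec'])).round(3),R[2].round(2),a[n]['mtx'][0][0])
print(readout.get_obs())
E
```

```text
top [0.377 0.085 1.438] [ 0.1 -0.  -1. ] 494.5428306032611
side [0.033 0.765 1.015] [ 0.36 -0.55 -0.75] 517.1762023658262
wrist [ 0.301 -0.465  0.385] [-0.23 -0.11 -0.97] 323.1742059854241
{'time_s': 0.15, 'qpos': array([-1.19560132e+00,  3.00346243e-01,  1.52143108e+00,  2.40297339e-05,
        1.32072881e+00, -6.66247880e-02]), 'joint_vel': array([ 1.50560569e-04, -2.37385026e-03, -7.76380600e-04, -1.02674607e-03,
        1.64830211e-04,  9.35586139e-05]), 'tau': array([ 2.56314861e-04, -5.31965017e+01, -3.52825356e+01,  7.07752118e-02,
        2.35906988e-02, -1.14177735e-04]), 'ee_pos': array([ 0.23508716, -0.49699909,  0.20501828]), 'eef_rot': array([-3.14068275e+00, -8.40407867e-05,  4.41813801e-01]), 'force': array([-0.58540026, -0.3302954 , -0.11629825]), 'moment': array([0.02897172, 0.00096504, 0.02709328]), 'grip_width': 0.0940907541618346}
```

View pics/top0.png

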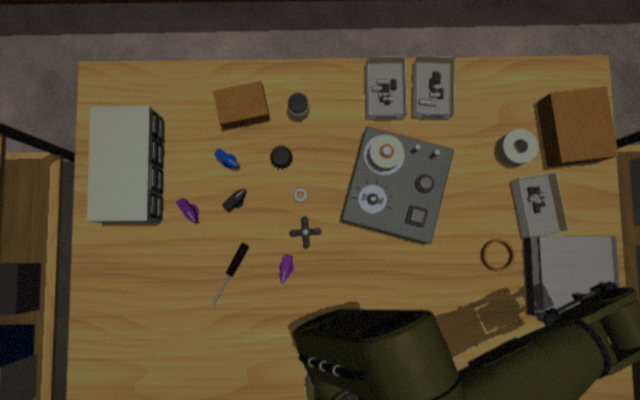

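View pics/side0.png

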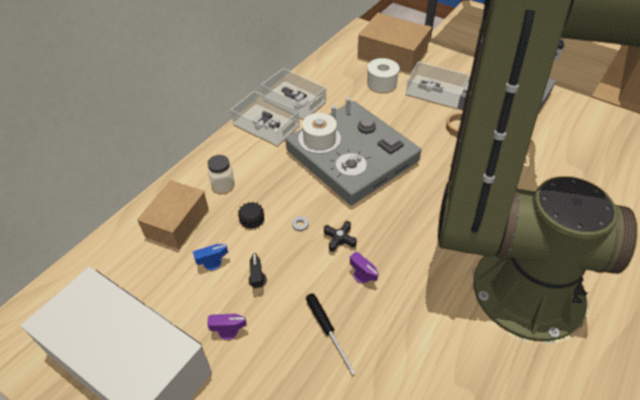

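The top view shows the dark pointer knob near (234,200), the spindle near (374,198), the round start key at (425,184) and the square stop key at (417,216). The side view shows the knob at (256,270), with its nose and white line pointing up the image. I'll crop in for detail.

Run:
```python
from h import *
import pickle
a=pickle.load(open('a.pkl','rb'))
t=cv2.cvtColor(a['top']['color'],cv2.COLOR_RGB2BGR); s=cv2.cvtColor(a['side']['color'],cv2.COLOR_RGB2BGR)
def c(i,x,y,w,k): return cv2.convertScaleAbs(cv2.resize(i[y:y+w,x:x+w],(k,k),interpolation=cv2.INTER_CUBIC),alpha=1.6)
im=np.vstack([np.hstack([c(t,214,180,40,300),c(t,354,178,40,300)]),np.hstack([c(s,226,240,60,300),c(s,320,135,60,300)])])
cv2.imwrite('pics/crop.png',im)
t=a['top']
print('knob',ray(t,(234,200),.05),'sp',ray(t,(374,198),.08),'start',ray(t,(425,183),.076),'stop',ray(t,(417,215),.076), 'px/m',494/1.4)
for n,uv in(('knob',(256,268)),('sp',(351,162)),('start',(367,125)),('stop',(391,144))): print(n,ray(a['side'],uv,{'knob':.045,'sp':.08}.get(n,.076)))
```

```text
knob [[0.52466386 0.31725016 0.05      ]] sp [[ 0.52238311 -0.0743417   0.08      ]] start [[ 0.56302013 -0.21750658  0.076     ]] stop [[ 0.47418987 -0.19240822  0.076     ]] px/m 352.8571428571429
knob [[0.52712198 0.31722821 0.045     ]]
sp [[ 0.51238576 -0.05481947  0.08      ]]
start [[ 0.55524482 -0.20622005  0.076     ]]
stop [[ 0.46221683 -0.17572334  0.076     ]]
```

View pics/crop.png

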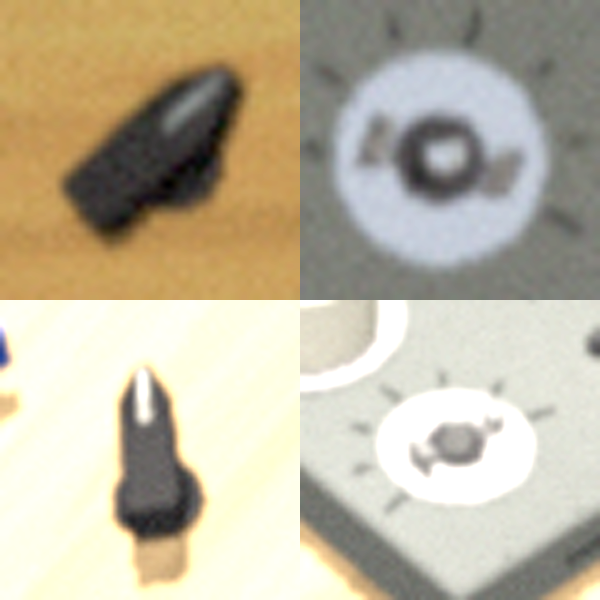

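Emit:
arm_command([
  {"slide": [0.27,0.43,0.03]},
  {"slide": [0.27,0.43,0.03]},
  {"slide": [0.27,0.43,0.03]},
  {"slide": [0.27,0.43,0.03]},
  {"slide": [0.27,0.43,0.03]},
  {"slide": [0.27,0.43,0.03]},
  {"slide": [0.27,0.43,0.03]},
  {"slide": [0.27,0.43,0.03]},
])

```text
invalid input
```

Emit:
arm_command([
  {"slide": [0,0,0]},
  {"slide": [0,0,0]},
])

```text
invalid input
```

Run:
```python
from h import *
import pickle
w=shot('wrist','w1.png'); t=shot('top','t1.png');s=shot('side','s1.png'); o=readout.get_obs()
pickle.dump((w,t,s,o),open('b.pkl','wb'));print(o['ee_pos'],o['eef_rot'],o['time_s'])
R=cv2.Rodrigues(np.float64(w['rvec']))[0]; print((-R.T@np.ravel(w['tvec'])).round(3))
```

```text
[ 0.23513603 -0.49708828  0.20526303] [-3.14118332e+00 -1.61989529e-05  4.41847417e-01] 0.3
[ 0.301 -0.465  0.385]
```

View pics/w1.png

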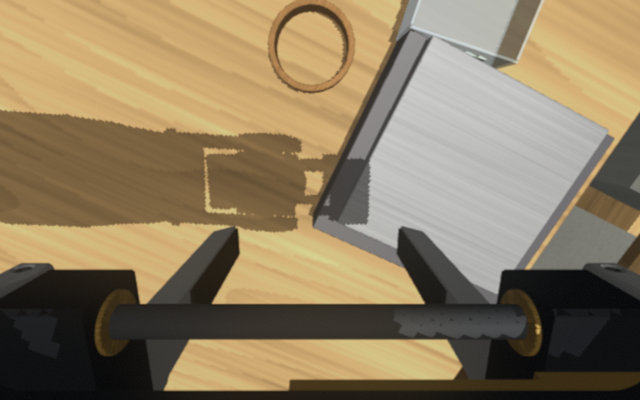

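The call was refused, so the arm hasn't moved. This picture just shows the tray, with the fingertips at (238,230) and (400,230). I'll send the rows again with every field filled in.

Emit:
arm_command([
  {"slide": [0.27,0.43,0.03],"yaw": 0,"gripper": 1},
  {"slide": [0.27,0.43,0.03],"yaw": 0,"gripper": 1},
  {"slide": [0.27,0.43,0.03],"yaw": 0,"gripper": 1},
  {"slide": [0.27,0.43,0.03],"yaw": 0,"gripper": 1},
  {"slide": [0.27,0.43,0.03],"yaw": 0,"gripper": 1},
  {"slide": [0.27,0.43,0.03],"yaw": 0,"gripper": 1},
  {"slide": [0.27,0.43,0.03],"yaw": 0,"gripper": 1},
  {"slide": [0.27,0.43,0.03],"yaw": 0,"gripper": 1},
])

```text
time_s: 1.3
ee_pos: [0.5014, -0.0725, 0.2353]
eef_rot: [3.141, -0.0, 0.442]
force: [1.3, -1.4, -0.1]
grip_width: 0.0941
```

Emit:
arm_command([
  {"slide": [0,0,0],"yaw": 0,"gripper": 1},
  {"slide": [0,0,0],"yaw": 0,"gripper": 1},
])

```text
time_s: 1.55
ee_pos: [0.5003, -0.0747, 0.2347]
eef_rot: [-3.141, 0.001, 0.442]
force: [0.1, -0.6, 0.1]
grip_width: 0.0939
```

Run:
```python
from h import *
import pickle
w=shot('wrist','w2.png'); t=shot('top','t1.png');s=shot('side','s1.png'); o=readout.get_obs()
pickle.dump((w,t,s,o),open('b.pkl','wb'));print(o['ee_pos'],o['eef_rot'],o['time_s'])
R=cv2.Rodrigues(np.float64(w['rvec']))[0]; print((-R.T@np.ravel(w['tvec'])).round(3))
```

```text
[ 0.50011877 -0.07561262  0.2349511 ] [3.14153835e+00 8.28219212e-05 4.39978268e-01] 1.7
[ 0.566 -0.043  0.415]
```

View pics/w2.png

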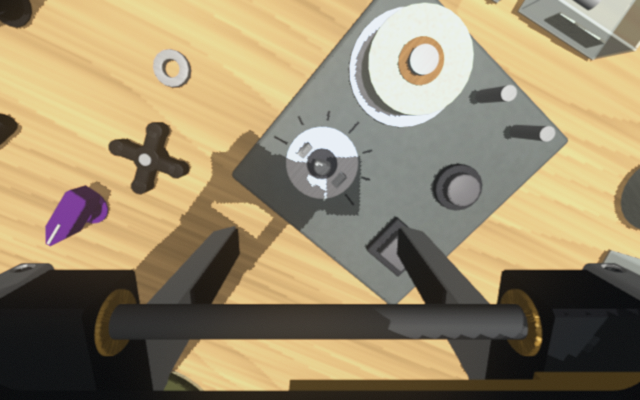

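The wrist view shows the spindle tip near (320,165), with its clips at about (304,149) and (340,181). The start key's cap is near (463,188) and the stop key near (392,245). I'll enlarge the spindle to find its flat.

Run:
```python
from h import *
import pickle
w,t,s,o=pickle.load(open('b.pkl','rb'))
i=cv2.cvtColor(w['color'],cv2.COLOR_RGB2BGR)
c=lambda x,y,n:cv2.resize(i[y:y+n,x:x+n],(400,400),interpolation=cv2.INTER_CUBIC)
k=c(300,145,40); k=cv2.convertScaleAbs(k,alpha=2.2)
cv2.imwrite('pics/c2.png',np.hstack([k,c(430,155,60)]))
for n,uv,z in(('sp',(320,165),.084),('start',(463,188),.076),('disc',(323,162),.056)): print(n,ray(w,uv,z).round(4))
p=ray(w,[(304,149),(340,181)],.075);print('clips',p,p.mean(0))
```

```text
sp [[ 0.5218 -0.0667  0.084 ]]
start [[ 0.564  -0.2168  0.076 ]]
disc [[ 0.5225 -0.0703  0.056 ]]
clips [[ 0.52863209 -0.04499412  0.075     ]
 [ 0.51417688 -0.09409362  0.075     ]] [ 0.52140449 -0.06954387  0.075     ]
```

View pics/c2.png

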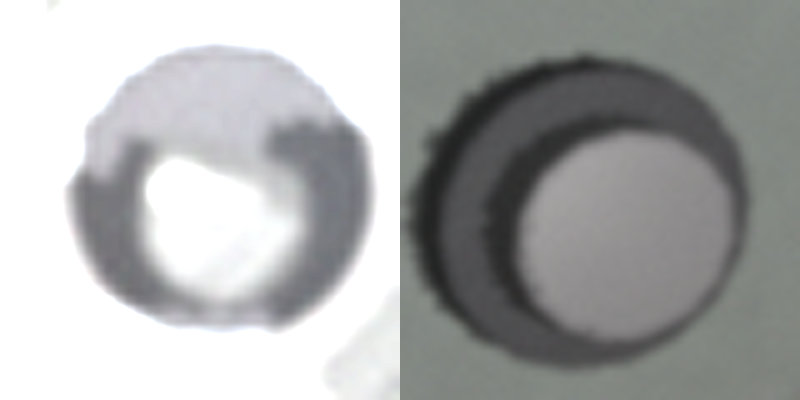

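Emit:
arm_command([
  {"slide": [-0.05,-0.03,-0.07],"yaw": 0,"gripper": 1},
  {"slide": [-0.05,-0.03,-0.07],"yaw": 0,"gripper": 1},
  {"slide": [-0.05,-0.03,-0.07],"yaw": 0,"gripper": 1},
])

```text
time_s: 2.08
ee_pos: [0.4493, -0.1055, 0.1643]
eef_rot: [-3.14, 0.001, 0.439]
force: [0.1, 0.2, 0.4]
grip_width: 0.0942
```

Run:
```python
from h import *
import pickle
w=shot('wrist','w3.png'); o=readout.get_obs()
pickle.dump((w,o),open('c.pkl','wb'));print(o['ee_pos'],o['eef_rot'],o['time_s'])
i=cv2.cvtColor(w['color'],cv2.COLOR_RGB2BGR)
u,v=proj(w,[.5218,-.068,.084])[0].astype(int);print(u,v)
n=30;x,y=u-n,v-n
k=cv2.resize(i[y:y+2*n,x:x+2*n],(600,600),interpolation=cv2.INTER_CUBIC);k=np.uint8(255*(k/255.)**.8)
cv2.imwrite('pics/c3.png',k);print(x,y)
```

```text
[ 0.45061908 -0.10523348  0.16557352] [ 3.14140282e+00 -3.08301371e-04  4.39738431e-01] 2.125
314 103
284 73
```

View pics/c3.png

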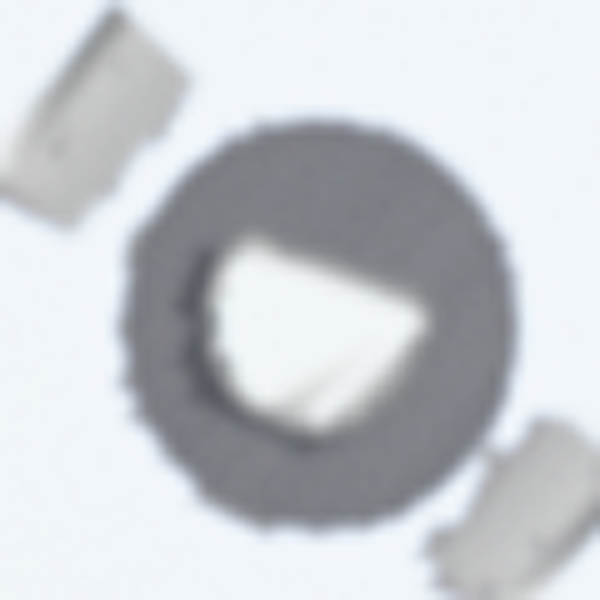

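The crop clearly shows the D-spindle, its flat edge running from (255,240) to (428,315) and facing up-right. The collar is centred near (320,325), and the clips sit at upper-left and lower-right. Now I'll compute the axis and the flat.

Run:
```python
from h import *
import pickle
w,o=pickle.load(open('c.pkl','rb'))
g=cv2.cvtColor(w['color'],cv2.COLOR_RGB2GRAY)
K=10;x0,y0=284,73
G=cv2.resize(g[y0:y0+60,x0:x0+60],None,fx=K,fy=K,interpolation=cv2.INTER_CUBIC)
tr=lambda p:np.float64(p)/K-.45+np.array([x0,y0])
m=np.uint8(G<175)*255
cs=max(cv2.findContours(m,0,1)[0],key=cv2.contourArea)
(c,r)=cv2.minEnclosingCircle(cs); e=cv2.fitEllipse(cs); print('collar',c,r,e)
print('seat',ray(w,tr(e[0]),.060), 'collar dia', 2*r/K/1133)
# spindle bright blob inside the collar
mm=np.zeros_like(G); cv2.ellipse(mm,(e[0],(e[1][0]*.8,e[1][1]*.8),e[2]),255,-1)
b=cv2.bitwise_and(np.uint8(G>185)*255,mm)
cb=max(cv2.findContours(b,0,1)[0],key=cv2.contourArea)[:,0]
M=cv2.moments(cb);print('blob',M['m10']/M['m00'],M['m01']/M['m00'],cv2.boundingRect(cb))
P=ray(w,tr(cb),.084)
f=(cb[:,0]>275)&(cb[:,0]<410)&(cb[:,1]<240+.43*(cb[:,0]-255)+15)
vx,vy,px,py=cv2.fitLine(P[f][:,:2].astype(np.float32),cv2.DIST_L2,0,.01,.01).ravel()
nrm=np.array([vy,-vx]); S=ray(w,tr(e[0]),.060)[0,:2]
d=(np.array([px,py])-S)@nrm
if d<0:nrm=-nrm;d=-d
print('n pts',f.sum(),'flat normal yaw',np.arctan2(nrm[1],nrm[0]),'dist',d)
rr=np.linalg.norm(P[:,:2]-S,axis=1);print('radii',np.percentile(rr,[5,50,95]))
q=ray(w,tr([(110,115),(515,515)]),.073);print('clips dir',np.arctan2(*(q[0]-q[1])[[1,0]]),q.mean(0))
```

```text
collar (360.5, 369.5) 265.50433349609375 ((330.3101501464844, 343.1890869140625), (386.3215026855469, 481.65374755859375), 150.75283813476562)
seat [[ 0.52052418 -0.07037492  0.06      ]] collar dia 0.0468674904670951
blob 307.2335121842164 334.50732869438855 (217, 247, 205, 177)
n pts 134 flat normal yaw 0.10566147 dist 0.004386737060071968
radii [0.00456429 0.00655806 0.00925055]
clips dir 1.2494415558803131 [ 0.52156391 -0.06863504  0.073     ]
```

Emit:
arm_command([
  {"slide": [0.0,0.12,0.08],"yaw": 0,"gripper": 1},
  {"slide": [0.0,0.18,0.08],"yaw": 0,"gripper": 1},
  {"slide": [0.01,0.24,0.07],"yaw": 0,"gripper": 1},
  {"slide": [0.01,0.3,0.05],"yaw": 0,"gripper": 1},
  {"slide": [0.01,0.36,0.03],"yaw": 0,"gripper": 1},
  {"slide": [0.01,0.38,0.02],"yaw": 0,"gripper": 1},
  {"slide": [0.01,0.38,0.02],"yaw": 0,"gripper": 1},
  {"slide": [0.01,0.38,0.02],"yaw": 0,"gripper": 1},
])

```text
time_s: 3.12
ee_pos: [0.4607, 0.2773, 0.1854]
eef_rot: [-3.142, -0.001, 0.444]
force: [0.3, -1.0, -0.4]
grip_width: 0.0939
```

Run:
```python
from h import *
import pickle
w=shot('wrist','w4.png'); o=readout.get_obs()
pickle.dump((w,o),open('d.pkl','wb'));print(o['ee_pos'],o['eef_rot'],o['time_s'])
print(proj(w,[.525,.317,.04]))
```

```text
[0.46094925 0.27613968 0.185807  ] [ 3.14153067e+00 -1.04845048e-03  4.42916751e-01] 3.175
[[309.63540911 112.63550858]]
```

View pics/w4.png

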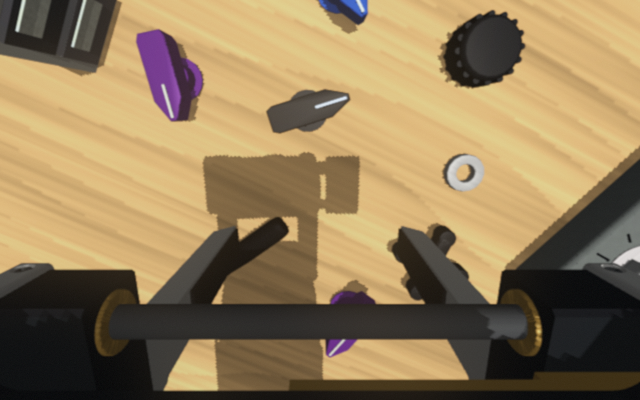

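The wrist view shows the grey pointer knob with its nose at (350,97), square end near (270,120) and flange around (310,112). The two purple knobs and the blue one are well clear of it. I'll measure the knob and redo the spindle axis and flat more robustly, because the collar mask merged with a shadow.

Run:
```python
from h import *
import pickle
from scipy.optimize import least_squares
w,o=pickle.load(open('c.pkl','rb'))
g=cv2.cvtColor(w['color'],cv2.COLOR_RGB2GRAY);K=10;x0,y0=284,73
G=cv2.resize(g[y0:y0+60,x0:x0+60],None,fx=K,fy=K,interpolation=cv2.INTER_CUBIC)
tr=lambda p,x0=x0,y0=y0:np.float64(p)/K-.45+np.array([x0,y0])
# collar edge along rays from rough centre
c=np.array([320,325.]);E=[]
for a in np.radians(np.arange(0,360,5)):
    rr=np.arange(150,245);q=c+rr[:,None]*[np.cos(a),np.sin(a)];v=G[q[:,1].astype(int),q[:,0].astype(int)].astype(float)
    k=np.argmax(np.diff(cv2.GaussianBlur(v[:,None],(1,9),0).ravel())); E.append(q[k])
W=ray(w,tr(E),.060)[:,:2]
f=least_squares(lambda p:np.linalg.norm(W-p[:2],axis=1)-p[2],[.52,-.07,.017],loss='soft_l1',f_scale=3e-4);print('seat,r',f.x,np.abs(f.fun).mean())
S=f.x[:2]
# flat: max gradient across edge between corners
A,B=np.array([255,240.]),np.array([428,315.]);n=np.array([75,-173.])/188.6
pts=[]
for s in np.linspace(.15,.85,25):
    p=A+s*(B-A);t=np.arange(-30,31);q=p+t[:,None]*n;v=G[q[:,1].astype(int),q[:,0].astype(int)].astype(float)
    pts.append(p+n*t[np.argmin(np.diff(cv2.GaussianBlur(v[:,None],(1,9),0).ravel()))])
P=ray(w,tr(pts),.084)[:,:2].astype(np.float32)
vx,vy,px,py=cv2.fitLine(P,cv2.DIST_HUBER,0,1e-3,1e-3).ravel();N=np.array([vy,-vx]);N*=np.sign(N[0])
print('flat yaw',np.arctan2(N[1],N[0]),'dist',(np.array([px,py])-S)@N,'resid',np.abs((P-[px,py])@N).max())
# knob
w,o=pickle.load(open('d.pkl','rb'));I=w['color'];print('knob px rgb',I[118,285],I[110,300],I[128,312],I[91,307],I[140,330])
x1,y1=255,75;C=cv2.resize(I[y1:y1+75,x1:x1+115],None,fx=K,fy=K,interpolation=cv2.INTER_CUBIC)
hsv=cv2.cvtColor(C,cv2.COLOR_RGB2HSV);wh=np.uint8((hsv[...,1]<50)&(hsv[...,2]>170))*255
m=np.uint8((hsv[...,1]<90))*255
cv2.imwrite('pics/km.png',np.vstack([cv2.cvtColor(C,cv2.COLOR_RGB2BGR),cv2.cvtColor(m,8)])[::2,::2])
cw=max(cv2.findContours(wh,0,1)[0],key=cv2.contourArea)[:,0];L=ray(w,tr(cw,x1,y1),.054)
vx,vy,px,py=cv2.fitLine(L[:,:2].astype(np.float32),cv2.DIST_L2,0,1e-3,1e-3).ravel();u=np.array([vx,vy])
print('white line dir',np.arctan2(vy,vx),'thru',px,py,'len',np.ptp(L[:,:2]@u))
ck=max(cv2.findContours(m,0,1)[0],key=cv2.contourArea)[:,0];Q=ray(w,tr(ck,x1,y1),.054)[:,:2]-[px,py]
v=np.array([-vy,vx]);print('along',(Q@u).min(),(Q@u).max(),'across',(Q@v).min(),(Q@v).max(), 'u',u)
```

```text
seat,r [ 0.52116669 -0.06900034  0.01678291] 0.0002154801135768711
flat yaw 0.10478778 dist 0.0036330090841194713 resid 0.0005239823
knob px rgb [83 75 67] [85 78 72] [87 81 75] [90 84 77] [218 181 121]
white line dir -0.83505577 thru 0.5420253 0.30329302 len 0.03036462707334807
along -0.059347321405671845 0.017177375968489693 across -0.01966801275461591 0.01736792186434729 u [ 0.6711363  -0.74133396]
```

View pics/km.png

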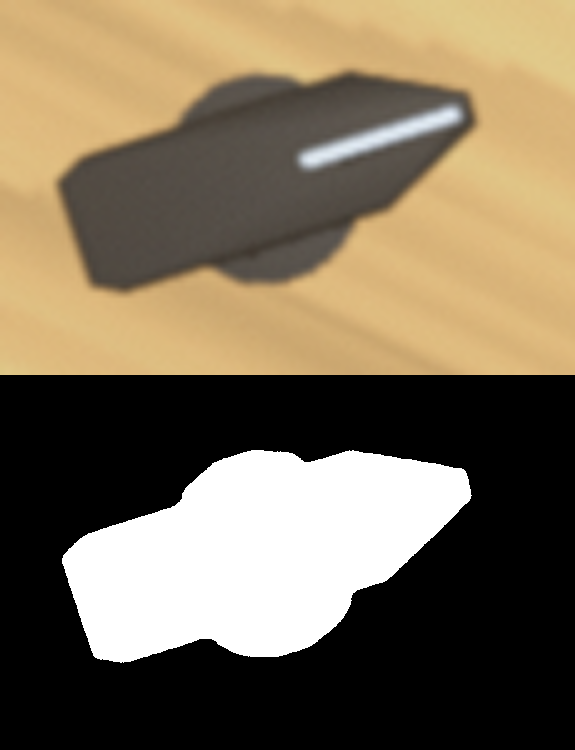

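The crop shows the knob cleanly: bar, nose line, and flange arcs on both sides. I'll fit the flange circle and cross-check the spindle extents.

Run:
```python
from h import *
import pickle
from scipy.optimize import least_squares
K=10
w,o=pickle.load(open('d.pkl','rb'));x1,y1=255,75
C=cv2.resize(w['color'][y1:y1+75,x1:x1+115],None,fx=K,fy=K,interpolation=cv2.INTER_CUBIC)
m=np.uint8(cv2.cvtColor(C,cv2.COLOR_RGB2HSV)[...,1]<90)*255
ck=max(cv2.findContours(m,0,1)[0],key=cv2.contourArea)[:,0].astype(float)
tr=lambda p,x,y:np.float64(p)/K-.45+np.array([x,y])
s=((ck[:,1]<225)&(ck[:,0]>370)&(ck[:,0]<590))|((ck[:,1]>530)&(ck[:,0]>440)&(ck[:,0]<690))
F=ray(w,tr(ck[s],x1,y1),.006)[:,:2]
f=least_squares(lambda p:np.linalg.norm(F-p[:2],axis=1)-p[2],[.525,.317,.022],loss='soft_l1',f_scale=5e-4);print('flange',f.x,np.abs(f.fun).mean())
# bar sides at z .054 (upper edge)
for a,b in(((170,318),(350,262)),((260,565),(400,525)),((610,170),(690,148)),((700,435),(770,415))):
    pass
hull=lambda lo,hi,top:np.array([p for p in ck if lo<p[0]<hi and (p[1]<360)==top])
up=np.vstack([hull(180,340,True),hull(625,690,True)]);dn=np.vstack([hull(270,400,False),hull(715,765,False)])
Ls=[]
for n,q in(('up',up),('dn',dn)):
    P=ray(w,tr(q,x1,y1),.05)[:,:2].astype(np.float32);l=cv2.fitLine(P,cv2.DIST_HUBER,0,1e-3,1e-3).ravel();Ls.append(l);print(n,np.arctan(l[1]/l[0]),np.abs((P-l[2:])@[-l[1],l[0]]).max())
u=Ls[0][:2];v=np.array([-u[1],u[0]]);print('thick',(Ls[0][2:]-Ls[1][2:])@v,'offset of flange centre from midline',(f.x[:2]-(Ls[0][2:]+Ls[1][2:])/2)@v)
Q=ray(w,tr(ck,x1,y1),.05)[:,:2];uu=np.array([.671,-.741]);print('along from flange c',(Q-f.x[:2])@uu@np.eye(1)[0] if 0 else [((Q-f.x[:2])@uu).min(),((Q-f.x[:2])@uu).max()])
# spindle extents
w,o=pickle.load(open('c.pkl','rb'));x0,y0=284,73
R=cv2.Rodrigues(np.float64(w['rvec']))[0];print('cam',-R.T@np.ravel(w['tvec']))
G=cv2.resize(cv2.cvtColor(w['color'],cv2.COLOR_RGB2GRAY)[y0:y0+60,x0:x0+60],None,fx=K,fy=K,interpolation=cv2.INTER_CUBIC)
mm=np.zeros_like(G);cv2.circle(mm,(318,335),125,255,-1)
b=cv2.bitwise_and(np.uint8(G>180)*255,mm);cb=max(cv2.findContours(b,0,1)[0],key=cv2.contourArea)[:,0]
P=ray(w,tr(cb,x0,y0),.082)[:,:2];
AB=ray(w,tr([(255,240),(428,315)],x0,y0),.082)[:,:2];d=AB[1]-AB[0];print('corners',AB,'normal',np.arctan2(d[0],-d[1]),'chord',np.linalg.norm(d))
for y in(.03,.105):
    N=np.array([np.cos(y),np.sin(y)]);T=np.array([-N[1],N[0]]);a=P@N;c=P@T;print(y,np.ptp(a),np.ptp(c),'ctr if flat 5:',(a.max()-5e-3)*N+(c.max()+c.min())/2*T)
ap=cv2.approxPolyDP(cb.reshape(-1,1,2),8,True)[:,0];print(ap.tolist())
```

```text
flange [0.52578244 0.32100767 0.02141109] 0.0001011464280149504
up -0.8315039 0.00013330179
dn -0.83037794 0.00013703566
thick 0.024599165 offset of flange centre from midline -0.00013922029774602734
along from flange c [np.float64(-0.03587364872186643), np.float64(0.041606854317017335)]
cam [ 0.51559574 -0.07407244  0.34429219]
corners [[ 0.52463512 -0.06211256]
 [ 0.525293   -0.07665792]] normal 0.04519879412706304 chord 0.014560231039562636
0.03 0.011806049959442566 0.01580111727383332 ctr if flat 5: [ 0.52035149 -0.06879403]
0.105 0.011321920061299062 0.015958350185150225 ctr if flat 5: [ 0.52001818 -0.06899864]
[[249, 246], [221, 277], [219, 348], [252, 402], [327, 423], [383, 379], [422, 318], [400, 298]]
```

The knob's axis is at (0.526, 0.321), yaw −0.831, and the bar thickness and length match the spec. The spindle is at about (0.521, −0.069) with its flat at yaw ≈ 0.075. I'll grip at tool yaw −0.831+π = 2.31 to keep the last joint in range.

Emit:
arm_command([
  {"slide": [0.03,0.02,0],"yaw": 0.187,"gripper": 1},
  {"slide": [0.065,0.045,0],"yaw": 0.374,"gripper": 1},
  {"slide": [0.065,0.045,-0.02],"yaw": 0.56,"gripper": 1},
  {"slide": [0.065,0.045,-0.04],"yaw": 0.747,"gripper": 1},
  {"slide": [0.065,0.045,-0.06],"yaw": 0.934,"gripper": 1},
  {"slide": [0.065,0.045,-0.08],"yaw": 1.12,"gripper": 1},
  {"slide": [0.065,0.045,-0.08],"yaw": 1.307,"gripper": 1},
  {"slide": [0.065,0.045,-0.08],"yaw": 1.494,"gripper": 1},
])

```text
time_s: 4.18
ee_pos: [0.5266, 0.3194, 0.1061]
eef_rot: [3.14, -0.0, 1.94]
force: [-0.2, 0.4, 0.5]
grip_width: 0.0943
```

Emit:
arm_command([
  {"slide": [0,0,0],"yaw": 0.187,"gripper": 1},
  {"slide": [0,0,0],"yaw": 0.374,"gripper": 1},
  {"slide": [0,0,0],"yaw": 0.374,"gripper": 1},
  {"slide": [0,0,0],"yaw": 0.374,"gripper": 1},
])

```text
time_s: 4.68
ee_pos: [0.5261, 0.32, 0.1056]
eef_rot: [3.141, 0.0, 2.305]
force: [-0.4, -0.5, -0.7]
grip_width: 0.0938
```

Run:
```python
from h import *
o=readout.get_obs();print(o['ee_pos'],o['eef_rot'],o['time_s'],o['qpos'],o['force'])
```

```text
[0.52607854 0.32004291 0.10560732] [3.14074571e+00 2.41811576e-04 2.30461460e+00] 4.675 [ 4.87081188e-01  5.36756441e-01  1.42791031e+00 -2.99307899e-05
  1.17604555e+00 -2.46725693e-01] [-0.36889823 -0.47074135 -0.73693584]
```

Emit:
arm_command([
  {"slide": [0,0.001,-0.04],"yaw": 0.006,"gripper": 1},
  {"slide": [0,0.001,-0.07],"yaw": 0.006,"gripper": 1},
  {"slide": [0,0.001,-0.084],"yaw": 0.006,"gripper": 1},
  {"slide": [0,0.001,-0.084],"yaw": 0.006,"gripper": 1},
  {"slide": [0,0.001,-0.084],"yaw": 0.006,"gripper": 0},
  {"slide": [0,0.001,-0.084],"yaw": 0.006,"gripper": 0},
  {"slide": [0,0.001,-0.084],"yaw": 0.006,"gripper": 0},
  {"slide": [0,0.001,-0.084],"yaw": 0.006,"gripper": 0},
], grip_force=45)

```text
time_s: 5.68
ee_pos: [0.5256, 0.3216, 0.0212]
eef_rot: [3.141, 0.0, 2.316]
force: [0.6, 0.8, -0.3]
grip_width: 0.0578
```

Emit:
arm_command([
  {"slide": [0,0,0],"yaw": 0,"gripper": 0},
  {"slide": [0,0,0],"yaw": 0,"gripper": 0},
])

```text
time_s: 5.92
ee_pos: [0.5256, 0.3215, 0.0209]
eef_rot: [-3.142, 0.0, 2.316]
force: [-1.4, 0.1, -0.4]
grip_width: 0.0374
```

Emit:
arm_command([
  {"slide": [0,0,0],"yaw": 0,"gripper": 0},
  {"slide": [0,0,0],"yaw": 0,"gripper": 0},
  {"slide": [0,0,0],"yaw": 0,"gripper": 0},
  {"slide": [0,0,0],"yaw": 0,"gripper": 0},
])

```text
time_s: 6.42
ee_pos: [0.5256, 0.3215, 0.0209]
eef_rot: [-3.142, 0.0, 2.316]
force: [-0.0, -0.1, 0.4]
grip_width: 0.0275
```

Emit:
arm_command([
  {"slide": [0,0,0],"yaw": 0,"gripper": 0},
  {"slide": [0,0,0],"yaw": 0,"gripper": 0},
  {"slide": [0,0,0.05],"yaw": 0,"gripper": 0},
  {"slide": [0,0,0.1],"yaw": 0,"gripper": 0},
  {"slide": [0,-0.03,0.14],"yaw": 0.1,"gripper": 0},
  {"slide": [0,-0.08,0.15],"yaw": 0.2,"gripper": 0},
  {"slide": [0,-0.13,0.15],"yaw": 0.35,"gripper": 0},
  {"slide": [0,-0.18,0.15],"yaw": 0.5,"gripper": 0},
])

```text
time_s: 7.42
ee_pos: [0.5253, 0.14, 0.171]
eef_rot: [3.142, 0.0, 2.821]
force: [0.5, -0.2, -1.1]
grip_width: 0.0282
```

Emit:
arm_command([
  {"slide": [0,-0.05,0],"yaw": 0.15,"gripper": 0},
  {"slide": [0,-0.1,0],"yaw": 0.3,"gripper": 0},
  {"slide": [-0.005,-0.15,0],"yaw": 0.4,"gripper": 0},
  {"slide": [-0.005,-0.19,0],"yaw": 0.4,"gripper": 0},
  {"slide": [-0.005,-0.21,-0.03],"yaw": 0.4,"gripper": 0},
  {"slide": [-0.005,-0.21,-0.04],"yaw": 0.4,"gripper": 0},
  {"slide": [-0.005,-0.21,-0.04],"yaw": 0.4,"gripper": 0},
  {"slide": [-0.005,-0.21,-0.04],"yaw": 0.4,"gripper": 0},
])

```text
time_s: 8.43
ee_pos: [0.5211, -0.0677, 0.1318]
eef_rot: [-3.141, 0.001, -3.066]
force: [-0.4, -0.3, -1.2]
grip_width: 0.0283
```

Run:
```python
from h import *
import pickle
w=shot('wrist');s=shot('side');t=shot('top');o=readout.get_obs()
pickle.dump((w,s,t,o),open('e.pkl','wb'));print({k:np.round(o[k],4) for k in('ee_pos','eef_rot','force','grip_width','time_s')})
b=lambda d:cv2.cvtColor(d['color'],cv2.COLOR_RGB2BGR)
u,v=proj(s,[.521,-.069,.11])[0].astype(int);print(u,v)
u=min(max(u,60),580);v=max(v,60)
cv2.imwrite('pics/e.png',np.hstack([cv2.resize(b(w)[60:360,160:480],(400,375)),cv2.resize(b(s)[v-60:v+60,u-60:u+60],(375,375),interpolation=cv2.INTER_CUBIC)]))
```

```text
{'ee_pos': array([ 0.5209, -0.068 ,  0.1316]), 'eef_rot': array([-3.1413e+00,  1.1000e-03, -3.0666e+00]), 'force': array([-0.4571, -0.4548, -1.7571]), 'grip_width': np.float64(0.0281), 'time_s': np.float64(8.575)}
351 149
```

View pics/e.png

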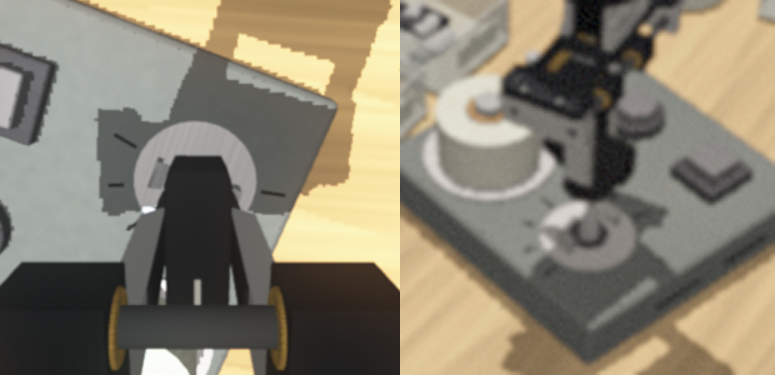

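The crop shows the knob held with its white line toward +x, hanging over the spindle. Now I'll go down in steps and watch the force.

Emit:
arm_command([
  {"slide": [0,-0.001,-0.01],"yaw": 0,"gripper": 0},
  {"slide": [0,-0.001,-0.022],"yaw": 0,"gripper": 0},
  {"slide": [0,-0.001,-0.027],"yaw": 0,"gripper": 0},
  {"slide": [0,-0.001,-0.031],"yaw": 0,"gripper": 0},
  {"slide": [0,-0.001,-0.033],"yaw": 0,"gripper": 0},
])

```text
time_s: 9.2
ee_pos: [0.5206, -0.0695, 0.0978]
eef_rot: [-3.142, -0.0, -3.067]
force: [-0.1, -0.1, -1.8]
grip_width: 0.0281
```

The underside is about 7 mm below the tip with no extra force, so the knob is on the spindle. I'll keep going.

Emit:
arm_command([
  {"slide": [0,0,-0.003],"yaw": 0,"gripper": 0},
  {"slide": [0,0,-0.006],"yaw": 0,"gripper": 0},
  {"slide": [0,0,-0.008],"yaw": 0,"gripper": 0},
  {"slide": [0,0,-0.01],"yaw": 0,"gripper": 0},
])

```text
time_s: 9.7
ee_pos: [0.5206, -0.0695, 0.0879]
eef_rot: [-3.142, 0.0, -3.067]
force: [-0.4, -1.2, -0.2]
grip_width: 0.0281
```

Emit:
arm_command([
  {"slide": [0,0,-0.002],"yaw": 0,"gripper": 0},
  {"slide": [0,0,-0.004],"yaw": 0,"gripper": 0},
  {"slide": [0,0,-0.006],"yaw": 0,"gripper": 0},
  {"slide": [0,0,-0.006],"yaw": 0,"gripper": 0},
])

```text
time_s: 10.2
ee_pos: [0.5203, -0.0694, 0.0815]
eef_rot: [3.141, -0.001, -3.067]
force: [-0.7, 0.4, -1.4]
grip_width: 0.0281
```

Emit:
arm_command([
  {"slide": [0,0,-0.001],"yaw": 0,"gripper": 0},
  {"slide": [0,0,-0.002],"yaw": 0,"gripper": 0},
  {"slide": [0,0,-0.002],"yaw": 0,"gripper": 0},
])

```text
time_s: 10.58
ee_pos: [0.5206, -0.0695, 0.0808]
eef_rot: [-3.142, 0.0, -3.067]
force: [-5.2, 1.8, 9.9]
grip_width: 0.0278
```

Emit:
arm_command([
  {"slide": [0,0,-0.001],"yaw": 0,"gripper": 0},
  {"slide": [0,0,-0.002],"yaw": 0,"gripper": 0},
  {"slide": [0,0,-0.002],"yaw": 0,"gripper": 0},
])

```text
time_s: 10.95
ee_pos: [0.5209, -0.0695, 0.0806]
eef_rot: [-3.141, 0.001, -3.067]
force: [-15.6, 2.3, 32.1]
grip_width: 0.0277
```

Run:
```python
from h import *
import pickle
w=shot('wrist');s=shot('side');o=readout.get_obs()
pickle.dump((w,s,o),open('f.pkl','wb'));print({k:np.round(o[k],4) for k in('ee_pos','eef_rot','force','grip_width','time_s')})
```

```text
{'ee_pos': array([ 0.5209, -0.0695,  0.0806]), 'eef_rot': array([-3.1412e+00,  1.4000e-03, -3.0673e+00]), 'force': array([-14.6156,   2.8934,  31.7021]), 'grip_width': np.float64(0.0279), 'time_s': np.float64(11.05)}
```

It's a hard stop: 32 N, and TCP 0.0806 minus 0.0209 puts the underside at 0.0597, so it's on the collar. I'll unload, release and go up.

Emit:
arm_command([
  {"slide": [0,0,0.003],"yaw": 0,"gripper": 0},
  {"slide": [0,0,0.003],"yaw": 0,"gripper": 0.6},
  {"slide": [0,0,0.003],"yaw": 0,"gripper": 0.6},
  {"slide": [0,0,0.003],"yaw": 0,"gripper": 0.6},
  {"slide": [0,0,0.003],"yaw": 0,"gripper": 0.6},
  {"slide": [0,0,0.003],"yaw": 0,"gripper": 0.6},
])

```text
time_s: 11.8
ee_pos: [0.5206, -0.0695, 0.0809]
eef_rot: [3.142, -0.0, -3.067]
force: [0.9, -1.2, -0.2]
grip_width: 0.0563
```

Emit:
arm_command([
  {"slide": [0,0,0.03],"yaw": 0,"gripper": 0.6},
  {"slide": [0,0,0.08],"yaw": 0,"gripper": 0.6},
  {"slide": [-0.03,0.0,0.12],"yaw": 0,"gripper": 0},
  {"slide": [-0.06,0.0,0.12],"yaw": -0.18,"gripper": 0},
  {"slide": [-0.06,0.0,0.12],"yaw": -0.36,"gripper": 0},
  {"slide": [-0.06,0.0,0.12],"yaw": -0.54,"gripper": 0},
  {"slide": [-0.06,0.0,0.12],"yaw": -0.72,"gripper": 0},
  {"slide": [-0.06,0.0,0.12],"yaw": -0.72,"gripper": 0},
])

```text
time_s: 12.8
ee_pos: [0.4606, -0.0695, 0.201]
eef_rot: [3.142, 0.0, 2.497]
force: [0.6, -0.4, -0.2]
grip_width: 0.0016
```

Run:
```python
from h import *
import pickle
w=shot('wrist');s=shot('side');t=shot('top');o=readout.get_obs()
pickle.dump((w,s,t,o),open('g.pkl','wb'));print({k:np.round(o[k],4) for k in('ee_pos','eef_rot','force','grip_width','time_s')})
b=lambda d:cv2.cvtColor(d['color'],cv2.COLOR_RGB2BGR)
u,v=proj(s,[.521,-.069,.08])[0].astype(int)
q,r=proj(t,[.521,-.11,.08])[0].astype(int);print(proj(w,[.521,-.069,.11]),u,v,q,r)
c=lambda i,u,v,n:cv2.resize(i[v-n:v+n,u-n:u+n],(400,400),interpolation=cv2.INTER_CUBIC)
cv2.imwrite('pics/g.png',np.hstack([c(b(s),u,v,45),c(b(t),q,r,45)]))
cv2.imwrite('pics/gw.png',b(w))
```

```text
{'ee_pos': array([ 0.4606, -0.0695,  0.2009]), 'eef_rot': array([-3.1415, -0.    ,  2.4996]), 'force': array([ 0.1539, -0.6332, -0.1549]), 'grip_width': np.float64(0.0008), 'time_s': np.float64(12.95)}
[[357.70150578 252.25879536]] 351 157 386 198
```

View pics/g.png

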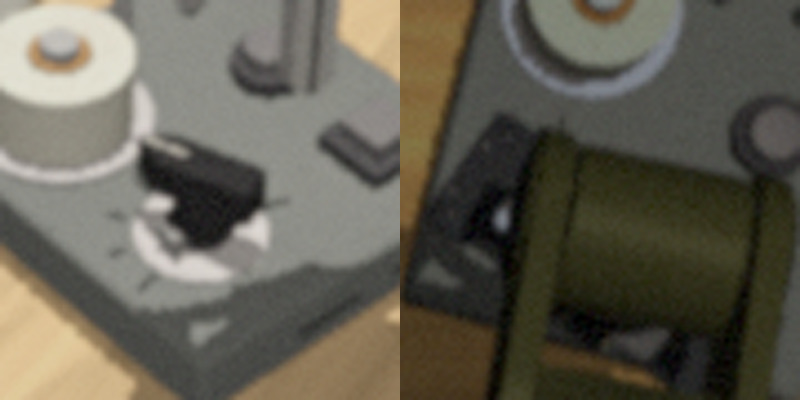

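The side crop shows the knob seated, with its flange under the clips and its nose pointing toward the spool (+x). Next is the start key at (0.564, −0.217), with the fingers shut.

Emit:
arm_command([
  {"slide": [0.035,-0.05,0],"yaw": 0,"gripper": 0},
  {"slide": [0.07,-0.1,0],"yaw": 0,"gripper": 0},
  {"slide": [0.103,-0.1475,0],"yaw": 0,"gripper": 0},
  {"slide": [0.103,-0.1475,-0.05],"yaw": 0,"gripper": 0},
  {"slide": [0.103,-0.1475,-0.1],"yaw": 0,"gripper": 0},
  {"slide": [0.103,-0.1475,-0.1],"yaw": 0,"gripper": 0},
])

```text
time_s: 13.7
ee_pos: [0.5619, -0.2163, 0.0977]
eef_rot: [-3.14, -0.007, 2.498]
force: [0.1, -0.1, 0.5]
grip_width: 0.0002
```

Run:
```python
from h import *
import pickle
from scipy.optimize import least_squares
# knob check on the earlier wrist frame: white line
w,s,t,o=pickle.load(open('g.pkl','rb'))
h=cv2.cvtColor(w['color'],cv2.COLOR_RGB2HSV);m=np.uint8((h[...,1]<50)&(h[...,2]>150))*255
exp=proj(w,[.5385,-.067,.114])[0];print('expect line centre',exp)
w,s,o2=pickle.load(open('f.pkl','rb'))
s=pickle.load(open('g.pkl','rb'))[1]
K=8;u,v=proj(s,[.55,-.067,.114])[0];print('side nose',u,v)
x,y=int(u)-20,int(v)-20
C=cv2.resize(s['color'][y:y+40,x:x+60],None,fx=K,fy=K,interpolation=cv2.INTER_CUBIC)
h=cv2.cvtColor(C,cv2.COLOR_RGB2HSV);m=np.uint8((h[...,2]>120)&(h[...,1]<90))*255
for c in cv2.findContours(m,0,1)[0]:
    if 100<cv2.contourArea(c)<4000:
        p=c[:,0]/K+[x,y];L=ray(s,p,.114)[:,:2];l=cv2.fitLine(L.astype(np.float32),cv2.DIST_L2,0,1e-3,1e-3).ravel()
        print(p.mean(0),'ctr',L.mean(0),'dir',np.arctan(l[1]/l[0]),'len',np.ptp(L@l[:2]))
o=readout.get_obs();print({k:np.round(o[k],4) for k in('ee_pos','force','grip_width','time_s')})
d=shot('wrist','w9.png');print('start px',proj(d,[[.564,-.217,.076],[.564,-.217,.056]]))
pickle.dump(d,open('k.pkl','wb'))
```

```text
expect line centre [371.21420646 267.20642211]
side nose 341.53859794787945 143.96784386276536
[365.59038462 124.00096154] ctr [ 0.53930938 -0.16829195] dir 0.43385962 len 0.019572115888813246
[322.17296512 124.23546512] ctr [ 0.63454748 -0.10297204] dir -1.3208377 len 0.014686938508473885
{'ee_pos': array([ 0.5619, -0.2163,  0.0977]), 'force': array([ 0.1103, -0.1164,  0.514 ]), 'grip_width': np.float64(0.0002), 'time_s': np.float64(13.7)}
start px [[317.86201847 231.20689003]
 [317.92951188 221.73675728]]
```

Emit:
arm_command([
  {"slide": [0,0,0],"yaw": 0,"gripper": 0},
  {"slide": [0,0,0],"yaw": 0,"gripper": 0},
])

```text
time_s: 14.0
ee_pos: [0.5644, -0.2172, 0.1031]
eef_rot: [3.141, 0.003, 2.496]
force: [-0.4, 0.4, -0.7]
grip_width: 0.0005
```

Emit:
arm_command([
  {"slide": [0,0,-0.01],"yaw": 0,"gripper": 0},
  {"slide": [0,0,-0.019],"yaw": 0,"gripper": 0},
  {"slide": [0,0,-0.024],"yaw": 0,"gripper": 0},
  {"slide": [0,0,-0.028],"yaw": 0,"gripper": 0},
  {"slide": [0,0,-0.03],"yaw": 0,"gripper": 0},
  {"slide": [0,0,-0.03],"yaw": 0,"gripper": 0},
])

```text
time_s: 14.75
ee_pos: [0.5635, -0.2169, 0.0721]
eef_rot: [-3.142, 0.0, 2.496]
force: [-7.7, 3.8, 15.2]
grip_width: 0.0003
```

It's reading 15 N at z 0.072, about 4 mm before I expected the end stop. I'll look before pushing on.

Run:
```python
from h import *
w=shot('wrist');s=shot('side');t=shot('top')
b=lambda d:cv2.cvtColor(d['color'],cv2.COLOR_RGB2BGR)
c=lambda d,P,n,m=400:(lambda u,v:cv2.resize(b(d)[max(v-n,0):v+n,u-n:u+n],(m,m),interpolation=cv2.INTER_CUBIC))(*proj(d,P)[0].astype(int))
A=c(s,[.58,-.19,.12],55,400)
B=b(w)[0:400,120:520]
cv2.imwrite('pics/p.png',np.hstack([A,B]));o=readout.get_obs();print(o['ee_pos'],o['force'],o['moment'],o['tau'])
```

```text
[ 0.56353683 -0.21693817  0.07207536] [-6.57912152  2.88738137 13.19751536] [0.65311232 1.41014008 0.00161206] [-1.84481274e-01 -5.61151206e+01 -3.03943634e+01  4.24527226e-02
 -2.09770091e+00 -4.37145172e-05]
```

View pics/p.png

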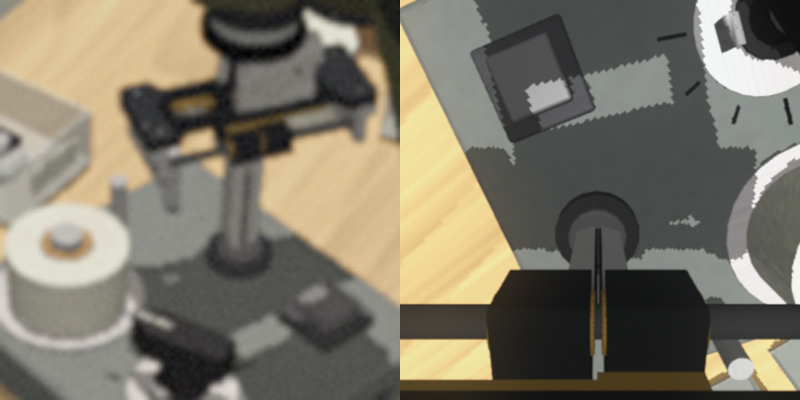

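The picture shows the shut fingers standing on the round cap, with nothing else touching. The moment also puts the contact at the fingertips. To confirm this is the key's end stop, I'll read the force against height on the way up.

Emit:
arm_command([
  {"slide": [0,0,0.002],"yaw": 0,"gripper": 0},
  {"slide": [0,0,0.002],"yaw": 0,"gripper": 0},
])

```text
time_s: 15.15
ee_pos: [0.5636, -0.217, 0.0731]
eef_rot: [-3.142, 0.0, 2.496]
force: [-2.3, 0.6, 4.2]
grip_width: 0.0002
```

Emit:
arm_command([
  {"slide": [0,0,0.002],"yaw": 0,"gripper": 0},
  {"slide": [0,0,0.002],"yaw": 0,"gripper": 0},
])

```text
time_s: 15.4
ee_pos: [0.5636, -0.217, 0.075]
eef_rot: [3.142, 0.0, 2.496]
force: [-1.2, 1.3, 3.4]
grip_width: 0.0004
```

Emit:
arm_command([
  {"slide": [0,0,0.002],"yaw": 0,"gripper": 0},
  {"slide": [0,0,0.002],"yaw": 0,"gripper": 0},
])

```text
time_s: 15.65
ee_pos: [0.5636, -0.217, 0.077]
eef_rot: [3.142, 0.0, 2.496]
force: [-1.4, -0.3, 2.8]
grip_width: 0.0004
```

Emit:
arm_command([
  {"slide": [0,0,0.005],"yaw": 0,"gripper": 0},
  {"slide": [0,0,0.005],"yaw": 0,"gripper": 0},
])

```text
time_s: 15.9
ee_pos: [0.5637, -0.2171, 0.0823]
eef_rot: [3.141, 0.001, 2.496]
force: [-0.7, -0.7, -0.3]
grip_width: 0.0008
```

The force falls 4.2→3.4→2.8→0 N, which is the key's spring (about 0.39 N/mm). So it was at its end stop and has now been released. I'll retreat and check the knob.

Emit:
arm_command([
  {"slide": [0,0,0.05],"yaw": 0,"gripper": 0},
  {"slide": [0,0,0.1],"yaw": 0,"gripper": 0},
  {"slide": [0,-0.06,0.15],"yaw": 0,"gripper": 0},
  {"slide": [0,-0.12,0.18],"yaw": 0,"gripper": 0},
  {"slide": [0,-0.18,0.18],"yaw": 0,"gripper": 0},
  {"slide": [0,-0.18,0.18],"yaw": 0,"gripper": 0},
  {"slide": [0,-0.18,0.18],"yaw": 0,"gripper": 0},
  {"slide": [0,-0.18,0.18],"yaw": 0,"gripper": 0},
])

```text
time_s: 16.9
ee_pos: [0.5638, -0.396, 0.2617]
eef_rot: [3.141, -0.0, 2.497]
force: [0.2, -0.3, -0.4]
grip_width: 0.0006
```

Run:
```python
from h import *
t=shot('top','tz.png');s=shot('side','sz.png')
o=readout.get_obs();print({k:np.round(o[k],4) for k in('ee_pos','force','time_s')})
# white line on the bar in both views; triangulate its centre
L={}
for n,d in(('top',t),('side',s)):
    K=8;P=proj(d,[.542,-.067,.114])[0];x,y=(P-11).astype(int)
    C=cv2.resize(d['color'][y:y+22,x:x+22],None,fx=K,fy=K,interpolation=cv2.INTER_CUBIC);g=cv2.cvtColor(C,cv2.COLOR_RGB2GRAY)
    # bright thin detail surrounded by dark
    th=cv2.morphologyEx(g,cv2.MORPH_TOPHAT,np.ones((40,40)));m=np.uint8(th>.5*th.max())*255
    for c in sorted(cv2.findContours(m,0,1)[0],key=cv2.contourArea)[-2:]:
        p=c[:,0]/K-.44+[x,y];q=ray(d,p,.114)[:,:2];l=cv2.fitLine(q.astype(np.float32),cv2.DIST_L2,0,1e-3,1e-3).ravel()
        print(n,'exp',P,'got',p.mean(0),'ctr',((q.max(0)+q.min(0))/2).round(4),'yaw',np.arctan(l[1]/l[0]).round(3),'len',np.ptp(q@l[:2]).round(4),'tophat',th.max())
```

```text
{'ee_pos': array([ 0.5639, -0.3958,  0.2621]), 'force': array([-0.6682, -0.6698, -0.3882]), 'time_s': np.float64(17.0)}
top exp [372.55082017 189.44554113] got [373.93096774 190.63392473] ctr [ 0.5391 -0.0706] yaw -0.029 len 0.0146 tophat 66
top exp [372.55082017 189.44554113] got [362.38048458 192.75768722] ctr [ 0.5329 -0.0419] yaw -0.421 len 0.038 tophat 66
side exp [344.16925928 145.15852392] got [345.19405797 145.40782609] ctr [ 0.5392 -0.068 ] yaw -0.142 len 0.0112 tophat 104
side exp [344.16925928 145.15852392] got [334.20630682 146.13102273] ctr [ 0.5611 -0.0498] yaw -1.446 len 0.0177 tophat 104
```

Both views put the white line at z = 0.114 within about 2 mm of each other, so the knob is at its home height. Handing in.

```bash
python3 -c "
from station import job; print(job.hand_in())"
```

```text
the job is handed in; nothing more can be done
None
```

I fitted the grey pointer knob on the D-spindle, pushed it home and let go. Then I pressed the round start key to its end stop and released it. I handed in at about 17 s, with the arm clear of everything; no verdict was given.

**Checks that agreed**
- **Knob home:** the push ended on a hard stop at 32 N, well above the 10 N the clips take. The underside worked out at z = 0.0597 m, against a seat at 0.060 m.
- **Knob after release:** the nose line shows within about 2 mm of the same place in the top and side views, at the home height.
- **Start key:** on the way up the force fell from 4.2 to 3.4 to 2.8 to about 0 N, which fits the key's spring and shows it springing back.

**Checks that disagreed or fell short**
- **Clips:** I didn't measure them. That they snapped over is inferred from the hard stop and one side-view crop, and I saw no clear snap in the force readings.
- **Start key height:** the end stop came at TCP z of about 0.072 m, 4 mm higher than I expected. I put that down to the cap or fingertip height, since the spring readings fit.
- **Spindle flat direction:** estimates ranged from 0.045 to 0.105 rad. I used about 0.075, and the knob went on without resistance.
- **Nose direction at the end:** the last images, rough because the line is so short, gave −0.03 and −0.14 rad. The gripper's own reading at release was 0.075 rad.

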